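Slide a rework kit tray down the step into its dock and close the keeper

ROBOT

A 6-joint arm with a two-finger parallel gripper is mounted at the origin on a cart in front of the work surface, level with it; the furniture and walls round the work are solid. World frame = base frame: x ahead of the robot, y to its left, z up, the work surface at z = 0. Lengths are in m, angles in degrees, forces in N, time in s.
With the tool pointing down it reaches from about 0.35 to 0.975 m from the base axis. Payload 4.9 kg.
Tool frame: the origin (TCP) lies at the very end of the fingers, on their centre line; the grasp point (between the pads) lies 19 mm behind it (env.grip_depth is the distance from the TCP to the grasp point, in m); z points along the fingers, y is the direction in which the jaws open and shut (so a half turn about z gives the same grasp; the last joint's range is limited). The gripper opens to 85 mm and grips with 20 to 120 N. Pads are 22 mm wide; open, the fingers measure 114 mm over their backs; the gripper's body (76 mm by 85 mm) begins 54 mm behind the grasp point. The pads swing forward as they close: fully open they stand 13 mm farther back than shut.
Start: joints at [56.379, 3.019, 92.412, -0, 84.569, -6.818], TCP at [0.282, 0.558, 0.192] pointing down, gripper open.
Joint ranges: [-172.51, 172.51], [-57.92, 126.97], [3.15, 148.05], [-58.71, 238.71], [5.1, 150.11], [-179.66, 179.66]. Speed limits (degrees/s): [147.25, 147.25, 180, 180, 180, 180].

INTERFACE

Orientations are given as [roll, pitch, yaw] about the fixed x, y, z axes, in that order (R = Rz(yaw) Ry(pitch) Rx(roll)).
In Python, from station import env gives the robot as it stands. Calls block until the motion is done:
- env.reach(position, orientation): joint-space move of the TCP to a pose.
- env.servo_line(position, attitude=None, feed=0.15, until_force=None): straight line of the TCP; attitude=None keeps the orientation; feed is the mean speed in m/s. With until_force (N) it stops when the force on the tool has changed by that much, and returns True; else False.
- env.movej(angles): joint-space move.
- env.move_gripper(opening, force=None): finger opening in m; force is the grip in N (None keeps the last); returns when the fingers have stopped.
- env.dwell(seconds).
- env.solve_ik(position, orientation): joint angles nearest the present ones, or None.
- env.read_camera(name): name is "scene" or "top" or "wrist"; returns (picture, depth): 420x560x3 uint8, red, green, blue; 420x560 float32, m along the optical axis (not along the pixel's ray), 0 where there is no reading.
- env.camera_model(name): a dict with "mtx" (3x3 intrinsics, pixels), "origin" and "orientation" of the camera in the world. Camera axes: x right, y down, z forward; pixel columns grow to the right and rows downward; lengths in m; the calibration is good to about 2 mm. A picture is of the moment at which its call begins: read the wrist's pose just before it. camera_model takes no time and is no camera call; for the wrist camera it gives the pose at the moment of the call.
A pose or a line that the arm cannot do raises env.PlanningError and nothing moves.
- env.finish_job(): hands the job in, once; it reports no verdict.
Trained networks look in the newest picture that a camera, given by its name, has taken for a name from the list of things; names that differ only in an ending like _2 or _b are one class to them, and where a whole thing is asked for, a point or a joint stands for the part that bears it (a point fixed in the world has none). Each returns a list of dicts, best first, with "confidence" (0 to 1); they miss things now and then, are a little off and sometimes report something else, mostly with a low value. They report only what shows in the picture. A call takes as long as a camera call. They do not tell look-alikes from the thing itself.
- env.regions_of(target, camera): "region" (420x560 bool, what is visible of it) and "bbox" ([left, top, width, height] in pixels, round what is visible of it).
Readings, each from a call of its own:
- env.get_time(): time.
- env.get_joints(): joint angles.
- env.get_qd(): joint speeds.
- env.get_joint_torque(): joint torques, N m.
- env.get_position(): TCP position.
- env.get_eef_rot(): TCP orientation.
- env.get_contact_force(): force on the tool from outside, world axes, zero at the start.
- env.get_ft_torque(): the same for the moment, N m.
- env.get_finger_gap(): finger opening in m.
Only numpy, scipy, OpenCV 4.12 (cv2) and the standard library are available. Lean on these libraries where they do the work, as an engineer would, in place of code of your own. Each camera call takes 0.05 s, during which the arm holds its last target.

TASK

Slide the yellow kit tray, with the flux bottle and the small circuit board in it, off the grey stand, over the step down and between the guide rails of the dock with the green bed until it lies flat on it, fully home against the end stop. Slide it, do not lift it over, and keep it level so that the bottle stays standing and both things stay in the tray. Then swing the steel keeper arm by its red knob until it is fully closed behind the tray, let go, and leave the other things on the desk where they are.

Things in the scene. Friction and masses are not known exactly. Their poses are not given: they have to be found in the camera images.
- stand: Fixed grey stand that the tray starts on: flat deck 200 (along its x) x 150 mm, no rims, top 40 mm above the desk. Origin at the centre of its underside on the desk, z up. Its +x points roughly to the dock (to the robot's right); its +x edge is 100 mm from the origin. (A tall fixed stack of chassis stands at the right of the desk, x > 0.57, y < -0.33 m: keep the arm clear.)
- dock: Fixed dock, blue base, green bed 220 (x) x 150 mm, top 34 mm above the desk (6 mm below the stand's deck). Origin: centre of its underside, on the desk. z up, +x is the way the tray slides in: mouth (bed edge) at x = -110 mm, end stop face at x = 98 mm (bar 22 mm high). Gap to the stand 6 to 14 mm; up to 8 mm sideways of the stand's middle line and 0.04 rad askew to it.
- dock_mouth (a point): Middle of the bed's front edge, on the bed; axes as the dock's. Guide rails 16 mm high stand on the bed: inner faces at y = +-58 mm (3 mm play each side of the tray) from 65 mm past this point up to the stop; their ends flare out to about y = +-71 mm at 31 mm past this point.
- dock_home (a point): Point above the bed, fixed to the dock (dock frame x = -37, y = 0, z = 84 mm), axes as the dock's: the tray's grip centre (point tray_grip) is here when the tray lies home against the stop.
- tray_grip (a point): Centre of the black upright grip plate of the loose yellow tray (0.4 to 0.7 kg). Axes: x forwards (to the dock), y left, z up. Plate 10 mm thick (x), 46 wide (y), black part 18 mm above and below. Tray 180 (x) x 110 (y) mm, rim 20 mm high, floor 5, walls 4, flat underside 50 mm below this point; front edge 135 mm ahead, rear edge 45 mm behind. 25 mm round the plate is free.
- bottle_mid (a point): Middle (half-way up) of the closed flux bottle with yellow label and red nozzle, diameter 36 mm, 88 mm high, standing loose on the tray's floor in its front half. z is up when it stands.
- board_mid (a point): Middle of the small loose green circuit board with a dark block on it, 34 x 50 mm, 14 mm high with its parts, lying on the tray's floor in the front half. This point is 2 mm above its underside.
- keeper_knob (a point): Middle of the upright red knob (diameter 14 mm, 18 mm above and below this point, which is 72 mm above the desk) on the steel keeper arm, 60 mm from the arm's axis. The arm is 10 mm wide, ends 70 mm from the axis and lies 44 to 54 mm above the desk.
- keeper_hinge (a point): Upright axis on which the keeper arm turns, 49 mm above the desk, at x = -91, y = +90 mm in the dock's frame; axes as the dock's.
- keeper (a joint): Angle of the keeper arm, rad. 0 = closed, at its stop: arm along the dock's -y, knob at x = -91, y = 30 mm in the dock's frame, 4 mm behind a tray that is home. Grows clockwise seen from above, over the stand's edge, then outwards: 1.57 = along the dock's -x; limit 2.7. Light friction (0.03 N m) holds it where left. Starts open, 1.9 to 2.5, clear of the tray's way.
- choke: Bystander: yellow ring choke, 36 mm across, 13 mm high, lying on the desk. Origin at its underside.
- side_cutter: Bystander: side cutter with red handles, 46 x 123 x 10 mm, lying on the desk. Origin at its underside.
- alcohol_bottle: Bystander: clear alcohol bottle with white cap, diameter 59 mm, 120 mm high, standing on the desk. Origin at its underside.
There are look-alikes about, which are no part of the job. Leave any purple look-alike of the part that bears board_mid alone.

How it is judged (in metres and radians):
On the way:
1. the tray lies flat on the dock's bed, home against the end stop, bottle and board in it (x of tray_grip in the frame of dock between -0.043 and -0.033 m and y of tray_grip in the frame of dock between -0.006 and 0.006 m and z of tray_grip in the frame of dock between 0.081 and 0.0875 m and angle between the x axis of tray_grip and the x axis of dock, either way round below 0.05 rad and angle between tray_grip's own z axis and vertical below 0.03 rad and x of bottle_mid in the frame of tray_grip between -0.04 and 0.135 m and y of bottle_mid in the frame of tray_grip between -0.055 and 0.055 m and z of bottle_mid in the frame of tray_grip between -0.02 and 0.02 m and angle between bottle_mid's own z axis and vertical below 0.15 rad and x of board_mid in the frame of tray_grip between -0.04 and 0.135 m and y of board_mid in the frame of tray_grip between -0.055 and 0.055 m and z of board_mid in the frame of tray_grip between -0.06 and -0.02 m), for 0.2 s.
At the end, for the whole second after the job is handed in: The tray lies flat on the dock's bed (within about 3 mm in height, 0.03 rad of level) between the rails, its front within 6 mm of the end stop; bottle upright (within 0.15 rad) and board both in the tray; keeper arm closed to within 0.12 rad (all of step 1 and value of joint keeper below 0.12 rad); the robot touches nothing.
It fails at once if the tray is lifted more than 10 mm above the stand's deck (z of tray_grip in the frame of stand above 0.1 m).
It fails at once if the tray tips by more than 0.2 rad (angle between tray_grip's own z axis and vertical above 0.2 rad).
It fails at once if the flux bottle tips by more than 0.35 rad (angle between bottle_mid's own z axis and vertical above 0.35 rad).
It fails at once if a bystander is moved by more than 20 mm (distance of any of choke, side_cutter, alcohol_bottle from where it was at the start of the episode above 0.02 m).
It also fails if it takes over 59 s, if anything falls off the work surface, if the arm or the gripper's body presses on something with over 40 N, if the wrist force passes 120 N, or if a joint passes its speed limit or range.

## Working session

There is one attempt and no reset: what is moved stays moved. The work goes in short steps, each a Python script; the robot and the scene stay as the last script left them, time stands still between calls to the robot, and variables do not carry over. Pictures are saved under pics/ and viewed, and the job is handed in when it is done.

```bash
ls; mkdir -p pics; python3 - <<'E'
from station import env
import cv2,numpy as np
for n in ["scene","top","wrist"]:
    p,d=env.read_camera(n); cv2.imwrite(f"pics/{n}0.png",p[:,:,::-1]); np.save(f"pics/{n}0.npy",d)
    m=env.camera_model(n); print(n,np.round(m["mtx"],1).tolist(),np.round(m["origin"],3),np.round(m["orientation"],3).tolist())
print(env.get_time())
E
```

```text
pics
scene [[533.2, 0.0, 282.5], [0.0, 533.2, 206.0], [0.0, 0.0, 1.0]] [ 0.069 -1.088  0.923] [-127.962, 0.365, -28.017]
top [[539.9, 0.0, 277.6], [0.0, 539.9, 212.4], [0.0, 0.0, 1.0]] [ 0.408 -0.084  1.386] [-172.576, -0.608, -90.888]
wrist [[303.9, 0.0, 278.3], [0.0, 303.9, 208.9], [0.0, 0.0, 1.0]] [0.222 0.588 0.374] [164.62, 0.15, 63.223]
0.15
```

View pics/scene0.png

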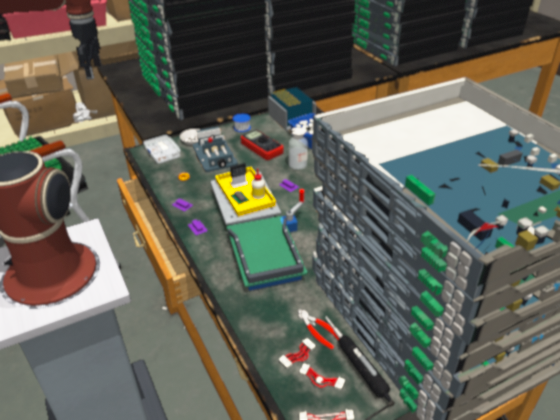

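View pics/top0.png

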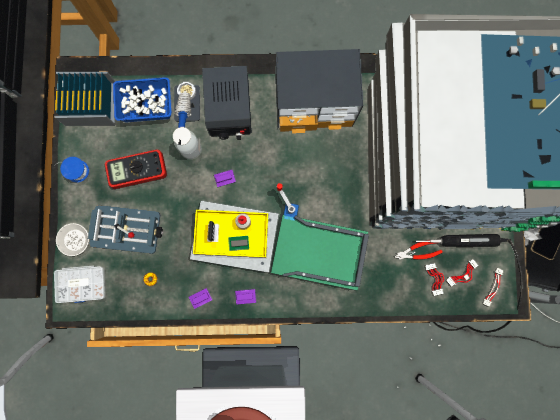

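View pics/wrist0.png

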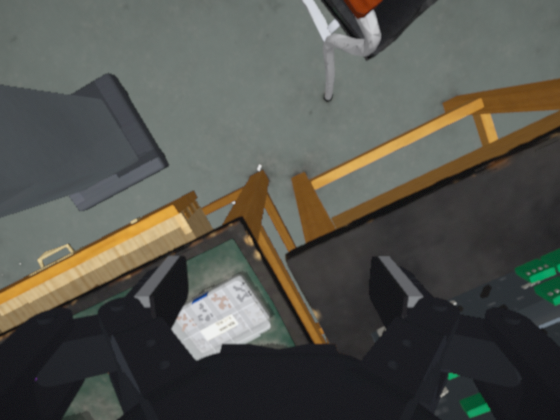

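Top view: the tray is at px (230,235), with the grip plate (211,232), bottle (242,222) and green board (239,242) in it. The dock is at (320,252), the keeper hinge at (290,210) and the red knob at (279,187). Possible confusions: the purple boards (225,178), (201,297) and (245,296) are look-alikes. The red bits at (130,235), (242,222, the bottle nozzle) and (283,124) could be taken for the red knob at (279,187), but only that one sits on the steel arm beside the dock.

```bash
cat > h.py <<'E'
import numpy as np,cv2
from scipy.spatial.transform import Rotation as R
def rot(o): return R.from_euler('xyz',o,degrees=True).as_matrix()
def cloud(d,m):
    v,u=np.mgrid[:d.shape[0],:d.shape[1]]
    K=m["mtx"]; P=np.stack([(u-K[0,2])/K[0,0]*d,(v-K[1,2])/K[1,1]*d,d],-1)
    return P@rot(m["orientation"]).T+np.array(m["origin"])
def proj(p,m):
    q=(np.atleast_2d(p)-np.array(m["origin"]))@rot(m["orientation"]); K=m["mtx"]
    return np.stack([q[:,0]/q[:,2]*K[0,0]+K[0,2],q[:,1]/q[:,2]*K[1,1]+K[1,2]],-1)
E
python3 - <<'E'
from station import env
from h import *
d=np.load("pics/top0.npy"); im=cv2.imread("pics/top0.png"); m=env.camera_model("top"); P=cloud(d,m)
c=im[165:300,175:385]; cv2.imwrite("pics/crop0.png",cv2.resize(c,None,fx=3.7,fy=3.7,interpolation=cv2.INTER_CUBIC))
for n,(u,v) in dict(desk=(160,290),deck=(196,255),bed=(320,255),bed2=(285,250),bottle=(242,220),plate=(211,228),knob=(279,187),hinge=(291,209),board=(238,241)).items(): print(n,np.round(P[v,u],3))
hsv=cv2.cvtColor(im,cv2.COLOR_BGR2HSV)
# tray yellow
M=cv2.inRange(hsv,(22,150,120),(35,255,255))>0; M[:, :180]=0;M[:,285:]=0; M[:195]=0;M[265:]=0
Z=P[...,2]
for lo,hi in [(0.04,0.05),(0.05,0.07)]:
    q=P[M&(Z>lo)&(Z<hi)]; print(lo,len(q),q.mean(0), cv2.minAreaRect((q[:,:2]*1000).astype(np.float32)))
G=cv2.inRange(hsv,(65,80,60),(85,255,255))>0; G[:,:265]=0;G[:,372:]=0;G[:205]=0;G[295:]=0
q=P[G&(Z>0.025)&(Z<0.043)];print('bed',len(q),np.median(q[:,2]),cv2.minAreaRect((q[:,:2]*1000).astype(np.float32)))
D=(Z>0.033)&(Z<0.047)&(hsv[...,1]<60);D[:,:180]=0;D[:,285:]=0;D[:195]=0;D[275:]=0
q=P[D];print('deck',len(q),np.median(q[:,2]),cv2.minAreaRect((q[:,:2]*1000).astype(np.float32)))
dbg=im.copy();dbg[M]=(255,0,0);dbg[G]=(0,0,255);dbg[D]=(255,0,255)
cv2.imwrite("pics/dbg0.png",cv2.resize(dbg[165:300,175:385],None,fx=3.7,fy=3.7,interpolation=cv2.INTER_NEAREST))
E
```

```text
desk [0.394 0.2   0.003]
deck [0.48  0.104 0.039]
bed [ 0.475 -0.205  0.036]
bed2 [ 0.489 -0.117  0.035]
bottle [ 0.556 -0.015  0.118]
plate [0.54  0.059 0.105]
knob [ 0.64  -0.104  0.086]
hinge [ 0.589 -0.134  0.057]
board [ 0.512 -0.001  0.056]
0.04 1888 [0.53156757 0.01962028 0.04379398] ((532.3958129882812, 18.037368774414062), (172.6582794189453, 102.09756469726562), 86.4428939819336)
0.05 422 [0.534929   0.01888635 0.058026  ] ((531.6009521484375, 17.604209899902344), (180.33676147460938, 110.25798797607422), 86.76641845703125)
bed 4433 0.03316421889825705 ((483.19830322265625, -203.31761169433594), (219.397705078125, 150.30996704101562), 77.85618591308594)
deck 1502 0.039382369325076994 ((548.016357421875, 5.492889404296875), (199.9419708251953, 195.1502685546875), 79.74717712402344)
```

View pics/crop0.png

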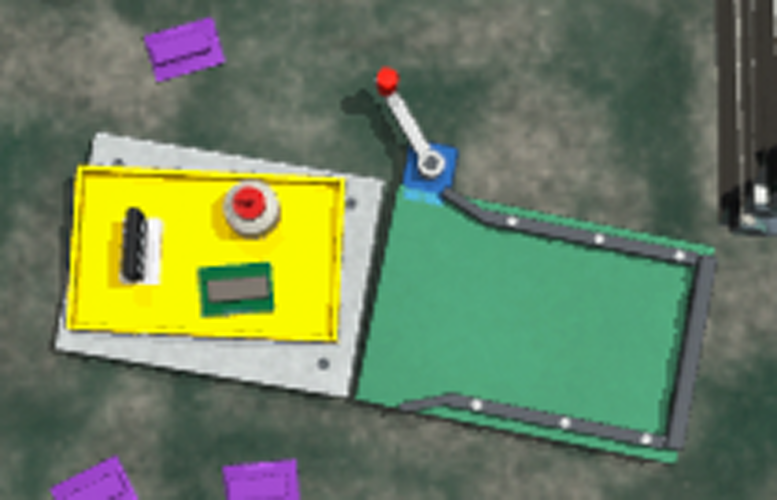

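View pics/dbg0.png

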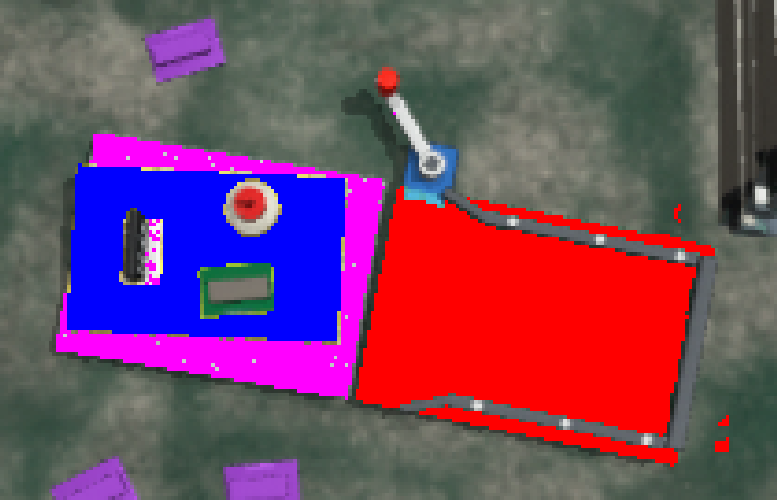

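```bash
cat >> h.py <<'E'
PSI=-102.14; C=np.array([0.4832,-0.2033])
def dockpt(x,y,C=C,psi=PSI):
    a=np.radians(psi); return C+x*np.array([np.cos(a),np.sin(a)])+y*np.array([-np.sin(a),np.cos(a)])
def todock(p,C=C,psi=PSI):
    a=np.radians(psi); d=np.array(p)[:2]-C; return np.array([d@[np.cos(a),np.sin(a)], d@[-np.sin(a),np.cos(a)]])
E
python3 - <<'E'
from station import env
from h import *
print(env.get_eef_rot(), 'hinge',dockpt(-.091,.09))
for yt in (-3.2,176.8,-12.1,168,-150,30,-60):
    for p in ([0.534,0.0625,0.2],[*dockpt(-.037,0),.07],[*dockpt(-.091,.03),.06]):
        s=env.solve_ik(p,[180,0,yt]); print(yt,None if s is None else np.round(s,0).tolist())
env.move_gripper(0.03)
env.reach([0.534,0.0625,0.19],[180,0,-3.2])
m=env.camera_model("wrist");p,d=env.read_camera("wrist");cv2.imwrite("pics/w1.png",p[:,:,::-1]);np.save("pics/w1.npy",d)
np.save("pics/w1m.npy",m,allow_pickle=True)
for t in ("tray_grip","bottle_mid","board_mid"):
    print(t,[(round(x["confidence"],2),x["bbox"]) for x in env.regions_of(t,"wrist")])
P=cloud(d,m); im=p[:,:,::-1].copy()
hsv=cv2.cvtColor(im,cv2.COLOR_BGR2HSV);Z=P[...,2]
M=cv2.inRange(hsv,(22,150,100),(35,255,255))>0
q=P[M&(Z>.055)&(Z<.066)];print(cv2.minAreaRect((q[:,:2]*1000).astype(np.float32)))
q=P[(Z>.1)&(Z<.112)&(P[...,0]>.49)&(P[...,0]<.58)&(P[...,1]>.04)&(P[...,1]<.09)];print(len(q),q.mean(0) if len(q) else 0,cv2.minAreaRect((q[:,:2]*1000).astype(np.float32)) if len(q) else 0)
print(env.get_time())
E
```

```text
[-1.79908003e+02 -8.22026969e-03  1.53198310e+02] hinge [ 0.5903247  -0.13326217]
-3.2 [-1.0, -9.0, 103.0, -0.0, 86.0, 92.0]
-3.2 [-27.0, -5.0, 113.0, -0.0, 73.0, 66.0]
-3.2 [-21.0, -1.0, 110.0, -0.0, 71.0, 73.0]
176.8 [-1.0, -9.0, 103.0, 0.0, 86.0, -88.0]
176.8 [-27.0, -5.0, 113.0, 0.0, 73.0, -114.0]
176.8 [-21.0, -1.0, 110.0, 0.0, 71.0, -107.0]
-12.1 [-1.0, -9.0, 103.0, -0.0, 86.0, 101.0]
-12.1 [-27.0, -5.0, 113.0, -0.0, 73.0, 75.0]
-12.1 [-21.0, -1.0, 110.0, -0.0, 71.0, 81.0]
168 [-1.0, -9.0, 103.0, 0.0, 86.0, -79.0]
168 [-27.0, -5.0, 113.0, 0.0, 73.0, -105.0]
168 [-21.0, -1.0, 110.0, 0.0, 71.0, -99.0]
-150 [-1.0, -9.0, 103.0, 0.0, 86.0, -121.0]
-150 [-27.0, -5.0, 113.0, 0.0, 73.0, -147.0]
-150 [-21.0, -1.0, 110.0, 0.0, 71.0, -141.0]
30 [-1.0, -9.0, 103.0, -0.0, 86.0, 59.0]
30 [-27.0, -5.0, 113.0, -0.0, 73.0, 33.0]
30 [-21.0, -1.0, 110.0, -0.0, 71.0, 39.0]
-60 [-1.0, -9.0, 103.0, -0.0, 86.0, 149.0]
-60 [-27.0, -5.0, 113.0, -0.0, 73.0, 123.0]
-60 [-21.0, -1.0, 110.0, -0.0, 71.0, 129.0]
tray_grip [(0.82, [236.0, 135.3, 177.5, 110.1])]
bottle_mid [(0.94, [330.9, 144.1, 46.8, 40.3])]
board_mid [(0.76, [266.5, 22.9, 56.4, 51.0]), (0.65, [313.0, 193.2, 49.9, 31.1]), (0.57, [244.1, 281.1, 38.2, 36.0]), (0.47, [397.4, 55.3, 162.6, 231.2])]
((532.4672241210938, 17.406158447265625), (179.477783203125, 110.0732192993164), 86.42410278320312)
540 [0.5367082  0.06175128 0.10788941] ((535.9317626953125, 61.66403579711914), (9.241432189941406, 45.1657829284668), 86.66124725341797)
2.925
```

View pics/w1.png

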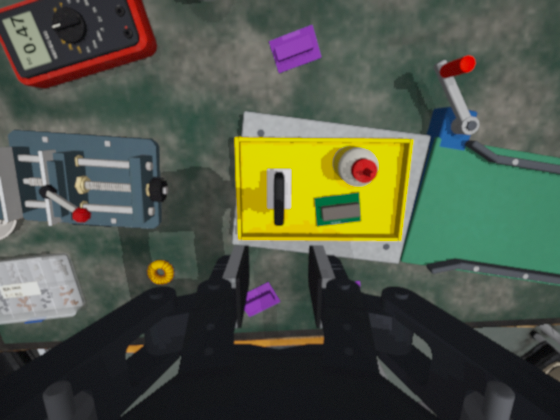

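The wrist view shows the plate at (279,198), the bottle (357,167) and the green board (338,208) in the tray. It agrees with the top camera to within 2 mm. I'll grip the plate now.

```bash
python3 - <<'E'
from station import env
from h import *
env.move_gripper(0.026)
env.servo_line([0.5355,0.062,0.15],[180,0,-3.4],feed=.1)
print(env.servo_line([0.5355,0.062,0.074],[180,0,-3.4],feed=.06,until_force=6))
print(env.get_position(),env.get_contact_force())
env.move_gripper(0.0,force=50)
print(env.get_finger_gap(),env.get_position(),env.get_contact_force(),env.get_time())
p,d=env.read_camera("scene");cv2.imwrite("pics/s2.png",cv2.resize(p[130:320,150:370,::-1],None,fx=3,fy=3))
E
```

```text
False
[0.53593205 0.06198945 0.07456364] [-0.3730009  -0.58963162  0.22128302]
0.0002512838668711783 [0.53555977 0.06201224 0.0741023 ] [ 0.05972701 -0.28649553  0.38148325] 5.475
```

View pics/s2.png

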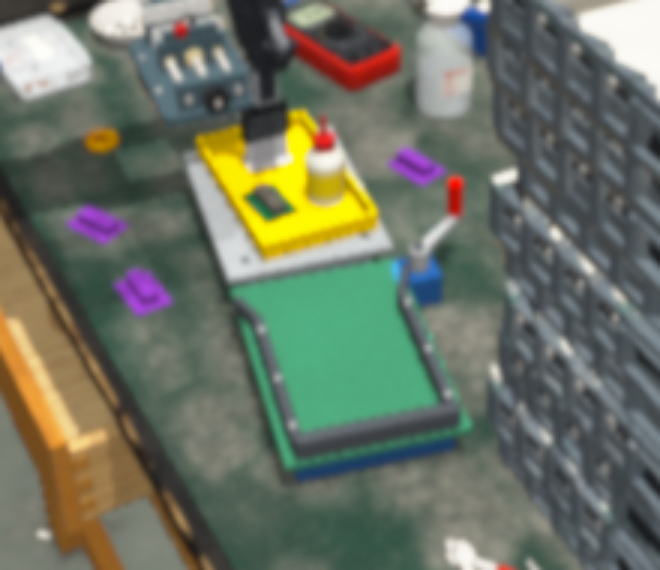

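The gap is about 0, so the fingers closed on nothing. I need to look before going on.

```bash
python3 - <<'E'
from station import env
from h import *
print(env.get_eef_rot())
p,d=env.read_camera("wrist");cv2.imwrite("pics/w3.png",p[:,:,::-1])
p,d=env.read_camera("top");cv2.imwrite("pics/t3.png",cv2.resize(p[165:300,175:385,::-1],None,fx=3.7,fy=3.7,interpolation=cv2.INTER_CUBIC))
p,d=env.read_camera("scene");cv2.imwrite("pics/s3.png",cv2.resize(p[130:240,190:310,::-1],None,fx=5,fy=5,interpolation=cv2.INTER_CUBIC))
E
```

```text
[-1.79999898e+02 -5.99024434e-03 -3.40182341e+00]
```

View pics/w3.png

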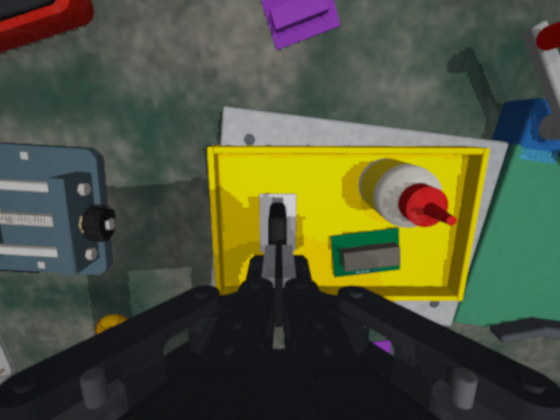

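View pics/t3.png

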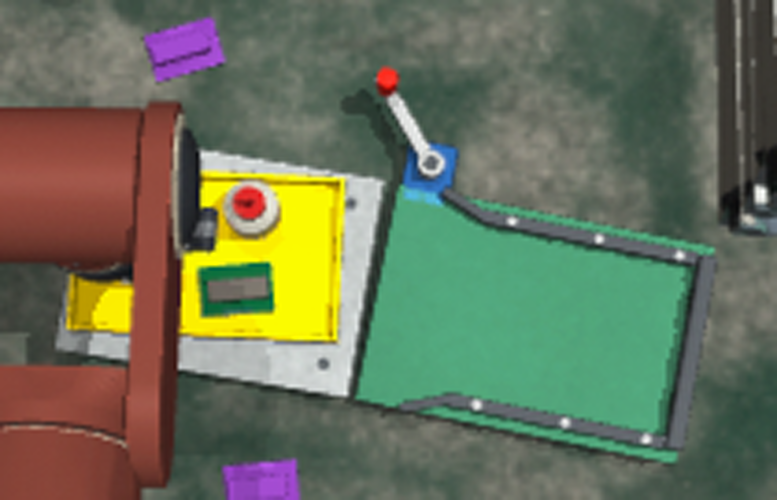

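View pics/s3.png

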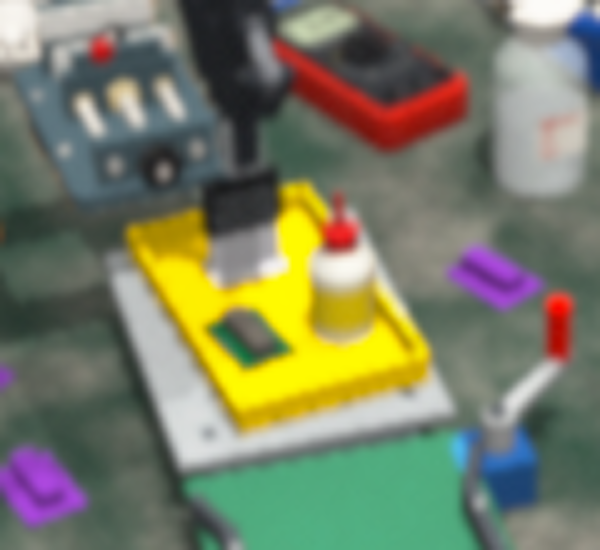

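```bash
python3 - <<'E'
from station import env
from h import *
print(env.get_finger_gap())
env.move_gripper(0.026);print(env.get_finger_gap())
p,d=env.read_camera("wrist");cv2.imwrite("pics/w4a.png",cv2.resize(p[140:420,150:420,::-1],None,fx=2,fy=2))
env.move_gripper(0.0,force=50);print(env.get_finger_gap(),env.get_contact_force())
p,d=env.read_camera("wrist");cv2.imwrite("pics/w4b.png",cv2.resize(p[140:420,150:420,::-1],None,fx=2,fy=2))
E
```

```text
0.00014056438828308866
0.025992825854068695
-0.00010876626057319199 [0.70155447 0.04714262 0.14878874]
```

View pics/w4a.png

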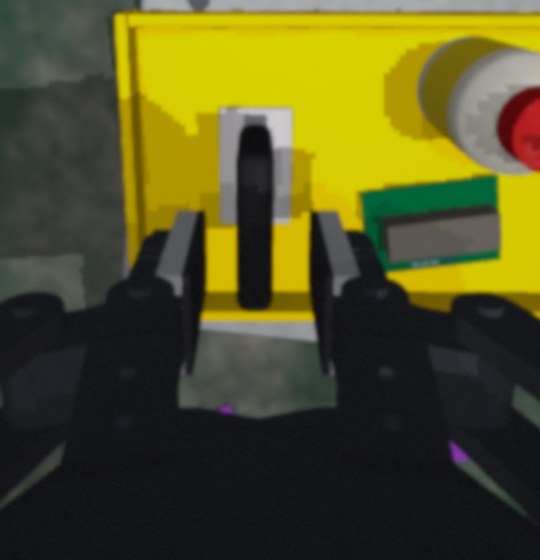

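View pics/w4b.png

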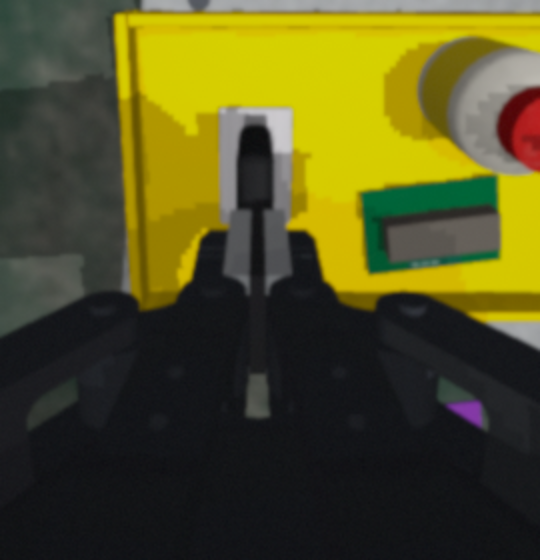

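```bash
python3 - <<'E'
from station import env
from h import *
m=env.camera_model("wrist");p,d=env.read_camera("wrist");P=cloud(d,m)
print(np.round(m["origin"],3),np.round(env.get_position(),4),env.get_joints())
print('proj TCP, grasp, grasp+23y', proj([[.5355,.062,.074],[.5355,.062,.093]],m).round())
for (u,v) in [(270,246),(288,246),(270,262),(288,270),(278,240),(278,230),(278,215),(279,205),(265,200),(278,310),(278,280),(230,280)]: print((u,v),P[v,u].round(3),d[v,u].round(3))
E
```

```text
[0.603 0.058 0.256] [0.5355 0.062  0.074 ] [-1.30890446e+00 -2.76892398e+00  1.09919992e+02  2.91935024e-04
  7.28489426e+01  9.20908084e+01]
proj TCP, grasp, grasp+23y [[277. 236.]
 [277. 247.]]
(270, 246) [0.548 0.065 0.121] 0.145
(288, 246) [0.547 0.056 0.12 ] 0.146
(270, 262) [0.548 0.064 0.138] 0.129
(288, 270) [0.547 0.057 0.145] 0.122
(278, 240) [0.546 0.061 0.109] 0.157
(278, 230) [0.551 0.061 0.108] 0.157
(278, 215) [0.558 0.06  0.105] 0.158
(279, 205) [0.558 0.06  0.085] 0.177
(265, 200) [0.553 0.07  0.047] 0.215
(278, 310) [0.533 0.062 0.151] 0.12
(278, 280) [0.547 0.061 0.152] 0.116
(230, 280) [0.49  0.102 0.044] 0.236
```

```bash
python3 - <<'E'
from station import env
from h import *
m=env.camera_model("wrist");p,d=env.read_camera("wrist");P=cloud(d,m)
for v in range(236,290,3): print(v,P[v,269].round(3),P[v,287].round(3))
m=env.camera_model("scene");p,d=env.read_camera("scene");P=cloud(d,m)
print(proj([[.5355,.062,.074],[.5355,.062,.093],[.5355,.062,.12]],m).round())
c=p[140:190,215:265,::-1];cv2.imwrite("pics/s5.png",cv2.resize(c,None,fx=10,fy=10,interpolation=cv2.INTER_NEAREST))
for v in range(144,182,3): print(v,[P[v,u].round(3).tolist() for u in (236,240,244)])
E
```

```text
236 [0.547 0.066 0.106] [0.525 0.056 0.049]
239 [0.546 0.066 0.107] [0.523 0.056 0.048]
242 [0.544 0.066 0.106] [0.521 0.056 0.048]
245 [0.547 0.065 0.118] [0.547 0.057 0.119]
248 [0.547 0.065 0.121] [0.547 0.057 0.122]
251 [0.548 0.065 0.127] [0.547 0.057 0.125]
254 [0.548 0.065 0.13 ] [0.547 0.057 0.129]
257 [0.547 0.065 0.132] [0.547 0.057 0.134]
260 [0.548 0.065 0.137] [0.548 0.057 0.137]
263 [0.548 0.065 0.139] [0.547 0.057 0.139]
266 [0.548 0.065 0.143] [0.547 0.057 0.142]
269 [0.548 0.065 0.145] [0.547 0.057 0.144]
272 [0.548 0.064 0.148] [0.547 0.057 0.146]
275 [0.547 0.064 0.149] [0.547 0.057 0.149]
278 [0.547 0.064 0.151] [0.547 0.058 0.152]
281 [0.548 0.064 0.156] [0.548 0.058 0.155]
284 [0.548 0.064 0.158] [0.548 0.058 0.157]
287 [0.548 0.064 0.16 ] [0.548 0.058 0.16 ]
[[239. 174.]
 [238. 169.]
 [238. 160.]]
144 [[0.528, 0.048, 0.182], [0.529, 0.023, 0.195], [0.531, 0.0, 0.207]]
147 [[0.528, 0.048, 0.173], [0.52, 0.002, 0.2], [0.531, 0.002, 0.197]]
150 [[0.522, 0.035, 0.172], [0.523, 0.009, 0.186], [0.536, 0.015, 0.179]]
153 [[0.523, 0.039, 0.161], [0.531, 0.03, 0.163], [0.54, 0.024, 0.164]]
156 [[0.527, 0.051, 0.143], [0.535, 0.042, 0.145], [0.636, 0.253, -0.004]]
159 [[0.528, 0.055, 0.131], [0.537, 0.049, 0.131], [0.625, 0.229, 0.002]]
162 [[0.528, 0.056, 0.121], [0.535, 0.044, 0.125], [0.619, 0.216, 0.0]]
165 [[0.53, 0.063, 0.106], [0.539, 0.056, 0.107], [0.552, 0.057, 0.103]]
168 [[0.527, 0.058, 0.1], [0.538, 0.056, 0.098], [0.551, 0.057, 0.093]]
171 [[0.526, 0.056, 0.091], [0.537, 0.053, 0.09], [0.55, 0.057, 0.083]]
174 [[0.525, 0.054, 0.083], [0.537, 0.054, 0.079], [0.55, 0.056, 0.073]]
177 [[0.526, 0.058, 0.07], [0.539, 0.062, 0.063], [0.55, 0.059, 0.061]]
180 [[0.525, 0.06, 0.059], [0.535, 0.054, 0.059], [0.55, 0.061, 0.049]]
```

View pics/s5.png

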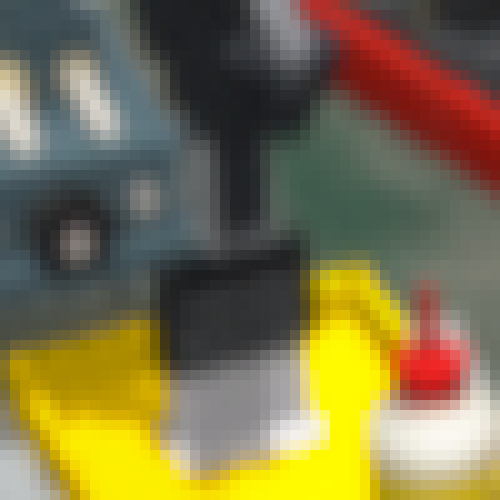

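Wrist and scene depth agree that the real fingertips are at z≈0.118, just above the plate top (0.108), although the reported TCP z is 0.074. So the reported tool end lies about 43 mm beyond the real fingertips, while x and y fit. I'll open, go down in steps with a force guard, and recheck against the cameras.

```bash
python3 - <<'E'
from station import env
from h import *
env.move_gripper(0.026)
print(env.servo_line([0.5358,0.0617,0.05],[180,0,-3.4],feed=.05,until_force=5),env.get_contact_force())
m=env.camera_model("wrist");p,d=env.read_camera("wrist");P=cloud(d,m);cv2.imwrite("pics/w6.png",cv2.resize(p[140:420,150:420,::-1],None,fx=2,fy=2))
Z=P[...,2]; q=P[(abs(P[...,0]-.547)<.004)&(abs(P[...,1]-.0617)>.012)&(abs(P[...,1]-.0617)<.022)&(Z>.07)]
print(len(q),q[:,2].min() if len(q) else 0, env.get_position(),env.get_time())
E
```

```text
False [-0.41969254 -0.31940161 -0.32828621]
2688 0.09279709217394952 [0.53597119 0.06169002 0.05012561] 7.7083
```

View pics/w6.png

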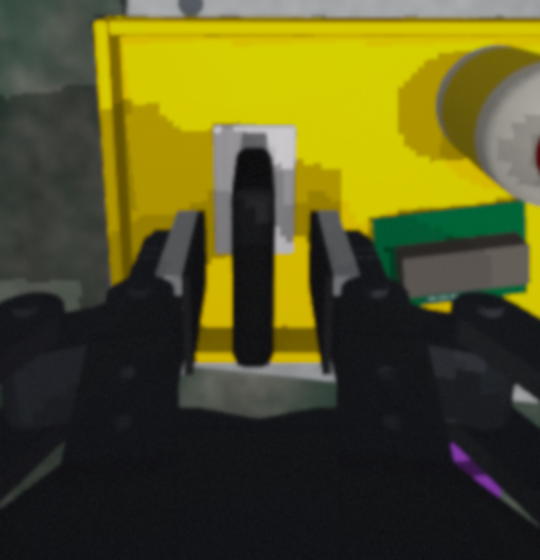

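```bash
python3 - <<'E'
from station import env
from h import *
print(env.servo_line([0.5358,0.0617,0.033],[180,0,-3.4],feed=.05,until_force=5),env.get_contact_force())
env.move_gripper(0.0,force=50)
print(env.get_finger_gap(),env.get_position(),env.get_contact_force(),env.get_time())
m=env.camera_model("wrist");p,d=env.read_camera("wrist");P=cloud(d,m);cv2.imwrite("pics/w7.png",cv2.resize(p[140:420,150:420,::-1],None,fx=2,fy=2))
p,d=env.read_camera("scene");cv2.imwrite("pics/s7.png",cv2.resize(p[130:240,190:310,::-1],None,fx=5,fy=5,interpolation=cv2.INTER_CUBIC))
E
```

```text
False [-0.42817994 -0.00584122  0.0066592 ]
0.009575097446096166 [0.53604483 0.06186383 0.03331717] [0.05477705 1.02730904 1.11171084] 8.475
```

View pics/w7.png

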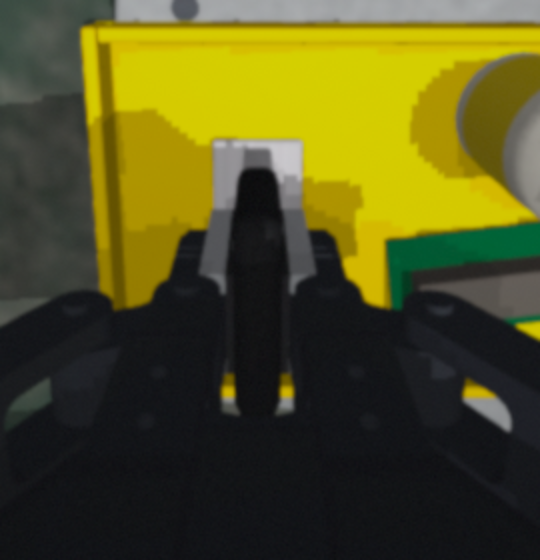

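View pics/s7.png

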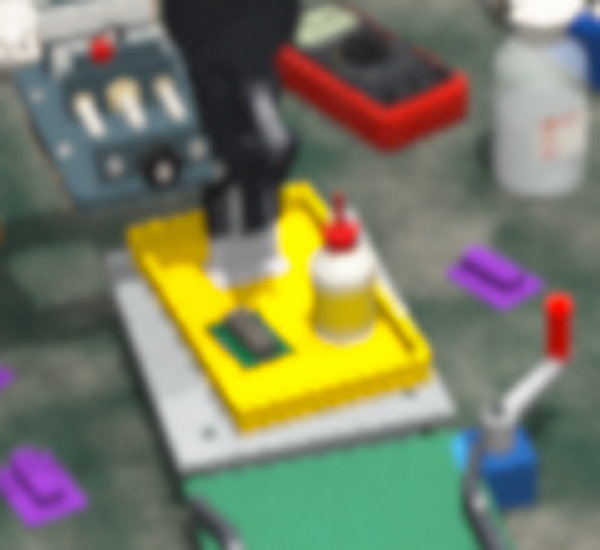

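The gap now reads 9.6 mm and the plate is between the pads, so it is gripped. Next I'll line the tray up with the dock's axis on the stand and recheck before the rails.

```bash
cat > meas.py <<'E'
from station import env
from h import *
def meas(tag,save=True):
    out={}
    for cam in ("top","wrist"):
        m=env.camera_model(cam);p,d=env.read_camera(cam);P=cloud(d,m);im=p[:,:,::-1].copy()
        cv2.imwrite(f"pics/{tag}_{cam}.png",im)
        hsv=cv2.cvtColor(im,cv2.COLOR_BGR2HSV);Z=P[...,2]
        M=cv2.inRange(hsv,(22,150,90),(35,255,255))>0
        near=(abs(P[...,0]-.5)<.15)&(P[...,1]<.16)&(P[...,1]>-.36)
        q=P[M&near&(Z>.05)&(Z<.068)]
        if len(q)>30:
            D=np.array([todock(t) for t in q]); r=cv2.minAreaRect((D*1000).astype(np.float32))
            print(cam,'tray in dock rect',np.round(r[0],1),np.round(r[1],1),round(r[2],2),'x',D[:,0].min().round(4),D[:,0].max().round(4),'y',D[:,1].min().round(4),D[:,1].max().round(4),'z',np.median(q[:,2]).round(4))
        G=cv2.inRange(hsv,(65,80,50),(88,255,255))>0
        q=P[G&near&(Z>.029)&(Z<.04)]
        if len(q): 
            D=np.array([todock(t) for t in q]); D=D[(abs(D[:,0])<.13)&(abs(D[:,1])<.09)]; r=cv2.minAreaRect((D*1000).astype(np.float32)); print(cam,'bed rect',np.round(r[0],1),np.round(r[1],1),round(r[2],2))
E
python3 - <<'E'
from meas import *
z=env.get_position()[2]
env.servo_line([*dockpt(-.235,0),z],[180,0,PSI+90],feed=.04)
print(todock(env.get_position()),env.get_eef_rot()[2],env.get_contact_force(),env.get_ft_torque(),env.get_time())
meas("a")
E
```

```text
[-2.34339210e-01  9.68318531e-05] -12.142410068851435 [ 0.48723105 -1.81540304  0.68575889] [ 0.06932756 -0.13796675 -0.03340113] 9.6083
top tray in dock rect [-189.2   -1.2] [110.3 179.7] 89.89 x -0.2791 -0.0993 y -0.0565 0.0538 z 0.0586
top bed rect [-0.2  0. ] [149.9 219.3] 89.8
wrist tray in dock rect [-188.4   -0.4] [110.1 181. ] 89.93 x -0.2789 -0.098 y -0.0555 0.0547 z 0.0599
wrist bed rect [-77.    6.9] [ 40.8 149.4] 14.25
```

View pics/a_wrist.png

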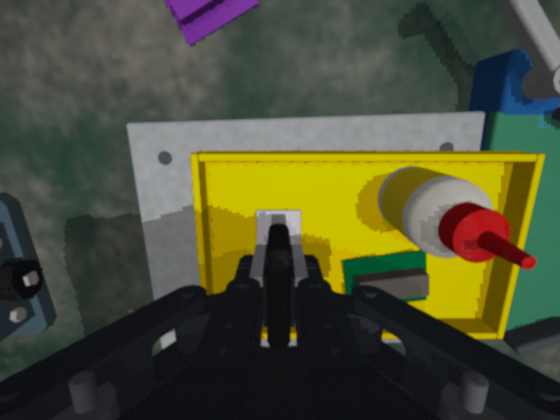

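View pics/a_top.png

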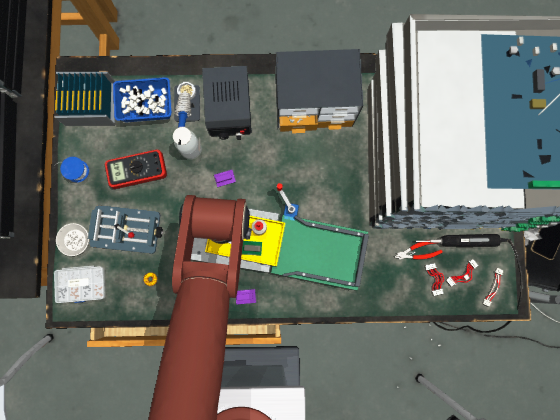

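Well aligned: the tray is about 1 mm to the right of the dock's middle line and within 0.1° of it. I'll shift 1 mm and slide in.

```bash
python3 - <<'E'
from meas import *
z=env.get_position()[2]
print(env.servo_line([*dockpt(-.15,.001),z],[180,0,PSI+90],feed=.05,until_force=15))
print(todock(env.get_position()),env.get_contact_force(),env.get_ft_torque(),env.get_time())
print(env.servo_line([*dockpt(-.070,.001),z],[180,0,PSI+90],feed=.05,until_force=15))
print(todock(env.get_position()),env.get_contact_force(),env.get_ft_torque(),env.get_time())
meas("b")
E
```

```text
False
[-0.15005707  0.00107585] [1.11098348 3.88377989 3.10866056] [ 0.90570865 -0.21498873 -0.09356719] 11.5583
False
[-0.06995399  0.00019207] [-0.11890679 -0.3232468  -7.08497138] [ 0.3308893  -0.06140237 -0.06093039] 13.3083
top tray in dock rect [-24.3  -1.4] [180.  109.6] 0.07 x -0.1143 0.0656 y -0.0563 0.0535 z 0.0575
top bed rect [0.2 0.1] [149.9 219.3] 89.8
wrist tray in dock rect [-21.   -3.7] [187.7 117.5] 0.01 x -0.1148 0.0729 y -0.0625 0.0551 z 0.0593
wrist bed rect [-4.4  8.4] [210.9 134.7] 0.03
```

View pics/b_wrist.png

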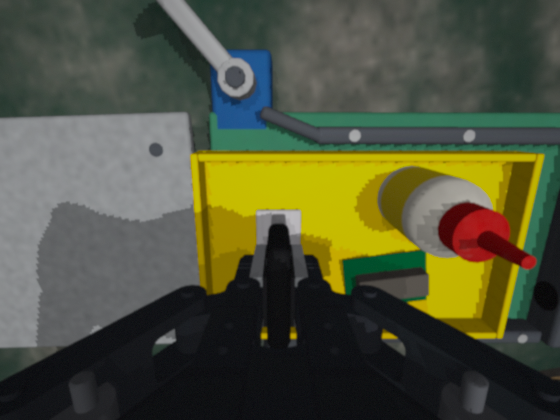

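The tray hangs off the pads by its weight (Fz ≈ -7 N), its rear edge is just past the stand's edge (px 193 against 190), and the bottle is standing. I'll go 10 mm further, lower the 6 mm and push home.

```bash
python3 - <<'E'
from meas import *
z=env.get_position()[2]
print(z,env.servo_line([*dockpt(-.060,.001),z],[180,0,PSI+90],feed=.04,until_force=15))
print(env.servo_line([*dockpt(-.060,.001),z-.0065],[180,0,PSI+90],feed=.02,until_force=7))
z2=env.get_position()[2];print(z2,env.get_contact_force(),env.get_time())
print(env.servo_line([*dockpt(-.033,.001),z2],[180,0,PSI+90],feed=.03,until_force=15))
print(todock(env.get_position()),env.get_position()[2],env.get_contact_force(),env.get_ft_torque(),env.get_finger_gap(),env.get_time())
meas("c")
E
```

```text
0.03285880287720585 False
True
0.027243311749873815 [ 0.77506253 -0.34068001  4.65521565] 14.15
True
[-0.0376455   0.00134178] 0.02729252802133198 [1.38118067 2.2174128  2.05148343] [-0.22472501 -0.04144857 -0.01908216] 0.009633052027624515 14.9667
top tray in dock rect [ 8.5 -0.7] [180.5 109.9] 0.24 x -0.0816 0.0989 y -0.0554 0.0546 z 0.0532
top bed rect [-0.1 -0.2] [150. 219.] 89.99
wrist tray in dock rect [ 8.9 -0.9] [113.5 181.7] 89.82 x -0.082 0.0999 y -0.0579 0.0559 z 0.0543
wrist bed rect [0.2 1.8] [148. 220.] 89.98
```

View pics/c_wrist.png

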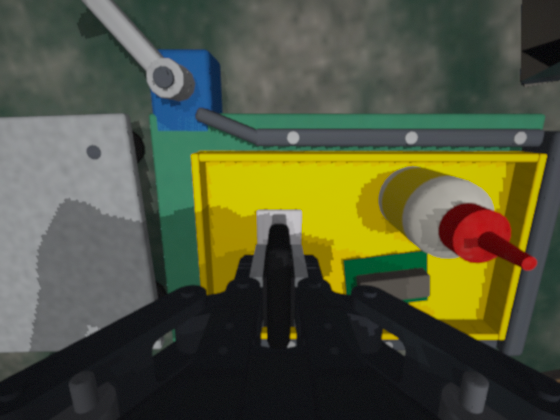

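The tray is home: grip x ≈ -37.6 mm, rim height 0.053–0.054 (0.054 expected), and it stopped on contact. I'll release it, then measure the tray and the knob.

```bash
python3 - <<'E'
from meas import *
env.move_gripper(0.026)
print(env.get_contact_force())
p=env.get_position()
env.servo_line([p[0],p[1],.13],[180,0,PSI+90],feed=.1)
# stand off to the hinge side to view knob
k=dockpt(-.15,.05)
env.reach([k[0]-.03,k[1],.15],[180,0,30])
print(env.get_time())
meas("d")
for cam in ("top","wrist"):
    m=env.camera_model(cam);p,d=env.read_camera(cam);P=cloud(d,m);hsv=cv2.cvtColor(p[:,:,::-1].copy(),cv2.COLOR_BGR2HSV)
    Mk=((hsv[...,0]<8)|(hsv[...,0]>172))&(hsv[...,1]>150)&(hsv[...,2]>60)
    h=np.array([.5903,-.1333])
    q=P[Mk&(np.hypot(P[...,0]-h[0],P[...,1]-h[1])<.085)&(P[...,2]>.05)&(P[...,2]<.1)]
    q=q[[todock(t)[1]>.06 for t in q]] if len(q) else q
    if len(q):
        t=q[q[:,2]>.085]; print(cam,len(q),q.min(0).round(3),q.max(0).round(3),'top disc',len(t),t.mean(0).round(4) if len(t) else 0, todock(t.mean(0)) if len(t) else 0)
E
```

```text
[-0.56825432 -0.15212523  0.41163605]
17.1333
top tray in dock rect [ 8.5 -0.4] [110.3 180.9] 89.93 x -0.082 0.0989 y -0.0556 0.0549 z 0.0536
top bed rect [-0.1  0.1] [150.3 219. ] 89.93
wrist tray in dock rect [8.4 1.1] [181.9 110. ] 0.1 x -0.0825 0.0994 y -0.054 0.056 z 0.0544
wrist bed rect [-0.6  1.7] [219.8 148.5] 0.33
top 33 [ 0.636 -0.109  0.058] [ 0.65  -0.099  0.094] top disc 22 [ 0.643  -0.1041  0.089 ] [-0.1306064   0.13537847]
wrist 440 [ 0.637 -0.111  0.057] [ 0.65  -0.097  0.093] top disc 291 [ 0.6431 -0.1038  0.09  ] [-0.1308949   0.13544795]
```

View pics/d_wrist.png

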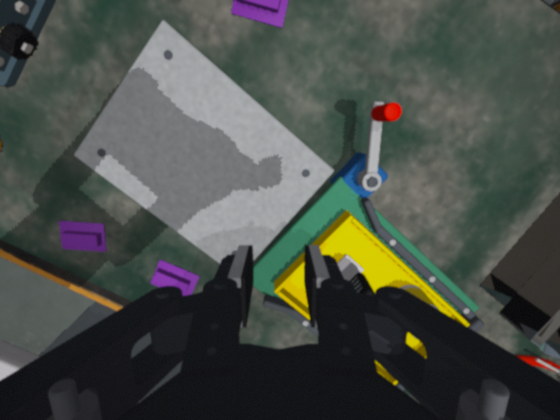

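View pics/d_top.png

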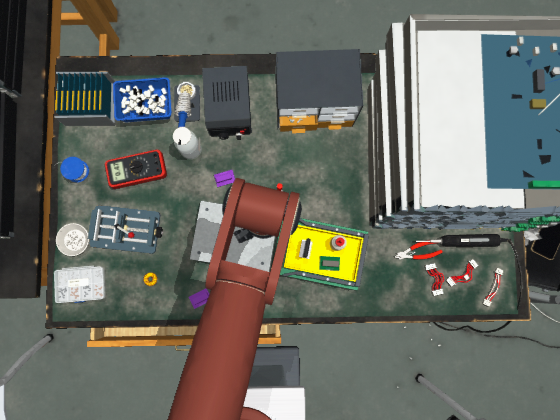

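The tray stays home after release, and the knob is at θ≈2.42 (60.3 mm from the hinge, 60 expected). Before swinging the knob next to the plate I'll check the gripper's profile for clearance.

```bash
python3 - <<'E'
from meas import *
env.move_gripper(0.018)
m=env.camera_model("wrist");p,d=env.read_camera("wrist");P=cloud(d,m)
T=np.array(env.get_position());Rt=rot(env.get_eef_rot())
L=(P-T)@Rt   # tool frame
h=-L[...,2]-.043 # height above real tip
q=(d>0)&(d<.2)&(h>-.01)
for lo in np.arange(0,.1,.01):
    s=q&(h>=lo)&(h<lo+.01)
    if s.any(): print(round(lo,2),s.sum(),'y',L[s][:,1].min().round(3),L[s][:,1].max().round(3),'x',L[s][:,0].min().round(3),L[s][:,0].max().round(3))
E
```

```text
0.0 476 y -0.022 0.024 x -0.01 0.012
0.01 672 y -0.022 0.024 x -0.011 0.012
0.02 732 y -0.022 0.023 x -0.011 0.012
0.03 1135 y -0.03 0.031 x -0.011 0.014
0.04 2858 y -0.042 0.046 x -0.008 0.015
0.05 7036 y -0.048 0.05 x -0.012 0.015
0.06 7069 y -0.054 0.056 x -0.011 0.018
0.07 12567 y -0.06 0.062 x -0.01 0.019
0.08 16351 y -0.062 0.063 x -0.002 0.02
0.09 8620 y -0.056 0.058 x 0.009 0.022
```

```bash
cat > swing.py <<'E'
from meas import *
H=dockpt(-.091,.09)
def kp(th,r=.060): return dockpt(-.091-r*np.sin(th),.09-r*np.cos(th))
def yaw(th): return PSI+90+180-np.degrees(th)
E
python3 - <<'E'
from swing import *
th0=2.42
k=kp(th0);print(k,yaw(th0))
env.move_gripper(0.03)
env.reach([*k,.10],[180,0,yaw(th0)])
print(env.servo_line([*k,.025],[180,0,yaw(th0)],feed=.06,until_force=5),env.get_contact_force())
env.move_gripper(0.017)
print(env.get_finger_gap(),env.get_position(),env.get_contact_force(),env.get_time())
p,d=env.read_camera("wrist");cv2.imwrite("pics/e_w.png",p[:,:,::-1])
p,d=env.read_camera("scene");cv2.imwrite("pics/e_s.png",cv2.resize(p[130:300,190:330,::-1],None,fx=4,fy=3.5,interpolation=cv2.INTER_CUBIC))
E
```

```text
[ 0.64269787 -0.10398673] 29.204213578340784
False [-0.4262492   0.7223837  -0.69898482]
0.016835136593225625 [ 0.64287488 -0.10403349  0.02528303] [ 0.15572601  0.01085651 -0.48829682] 20.1583
```

View pics/e_w.png

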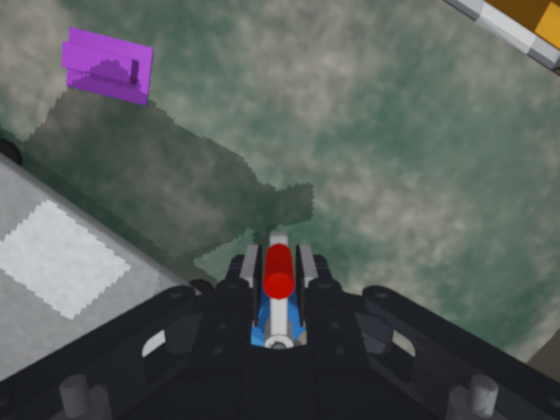

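View pics/e_s.png

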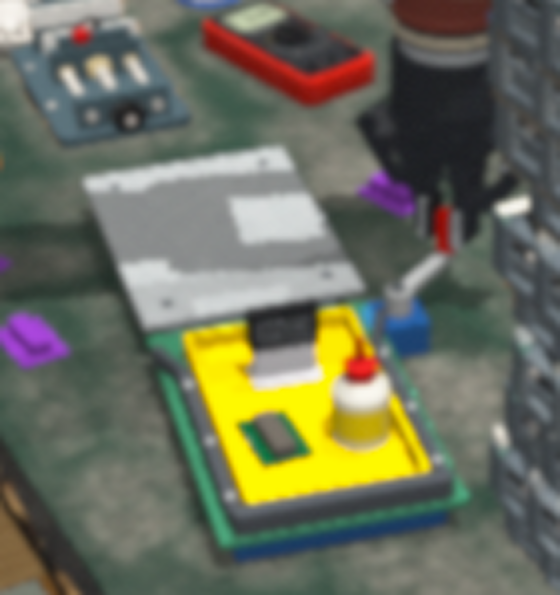

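The knob (279,270) is caged between the pads and the bottle is standing. I'll swing it along the arc.

```bash
python3 - <<'E'
from swing import *
for th in np.linspace(2.42,0.12,12)[1:]:
    s=env.servo_line([*kp(th),.025],[180,0,yaw(th)],feed=.06,until_force=15)
    print(round(th,2),s,np.round(env.get_contact_force(),1),round(env.get_time(),2))
    if s: break
p,d=env.read_camera("wrist");cv2.imwrite("pics/f_w.png",p[:,:,::-1])
E
```

```text
2.21 False [ 0.1 -0.3  0.6] 20.62
2.0 False [ 0.4 -0.1 -1.2] 20.98
1.79 False [-0.2 -0.4 -0.6] 21.33
1.58 False [-0.3 -0.  -0.3] 21.69
1.37 False [-0.3 -0.2 -0.5] 22.05
1.17 False [-0.6  0.4 -0.5] 22.41
0.96 False [-0.3  0.4  0.9] 22.77
0.75 False [0.1 0.5 0.8] 23.12
0.54 False [0.  0.7 0.3] 23.48
0.33 False [0.5 0.6 0.3] 23.84
0.12 False [-1.1  1.2 -0.4] 24.2
```

View pics/f_w.png

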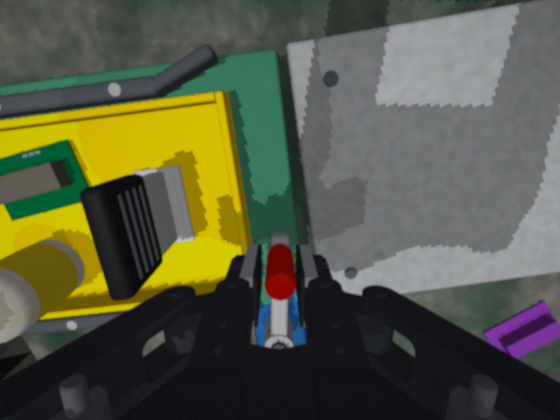

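```bash
python3 - <<'E'
from swing import *
print(env.servo_line([*kp(0),.025],[180,0,yaw(0)],feed=.03,until_force=10),env.get_contact_force())
print(env.servo_line([*kp(-.09),.025],[180,0,yaw(0)],feed=.02,until_force=8),env.get_contact_force(),todock(env.get_position()))
env.servo_line([*kp(0),.025],[180,0,yaw(0)],feed=.03)
env.move_gripper(0.026)
env.servo_line([*kp(0),.12],[180,0,yaw(0)],feed=.1)
print(env.get_contact_force(),env.get_time())
k=dockpt(-.26,.0); env.reach([*k,.16],[180,0,yaw(0)])
print(env.get_time())
meas("g")
for cam in ("top","wrist"):
    m=env.camera_model(cam);p,d=env.read_camera(cam);P=cloud(d,m);hsv=cv2.cvtColor(p[:,:,::-1].copy(),cv2.COLOR_BGR2HSV)
    Mk=((hsv[...,0]<8)|(hsv[...,0]>172))&(hsv[...,1]>150)&(hsv[...,2]>60)
    k=kp(0)
    q=P[Mk&(np.hypot(P[...,0]-k[0],P[...,1]-k[1])<.03)&(P[...,2]>.08)&(P[...,2]<.1)]
    if len(q):
        t=todock(q.mean(0)); print(cam,len(q),t,'theta',np.arctan2(-(t[0]+.091),-(t[1]-.09)))
E
```

```text
False [-0.4301108   0.33107663  0.29131413]
True [1.51855659 2.55189332 2.48450005] [-0.08983511  0.02976684]
[ 0.58277025  1.06448685 -0.55283806] 26.5
27.2333
top tray in dock rect [ 8.6 -0.3] [110.1 181.1] 89.89 x -0.0819 0.0993 y -0.0555 0.0547 z 0.0534
top bed rect [0.1 0.2] [150.1 219.6] 89.85
wrist tray in dock rect [-28.1   0.2] [109.9 110.1] 89.89 x -0.0832 0.027 y -0.0547 0.0551 z 0.0542
wrist bed rect [-47.2   1.5] [150.4 127. ] 89.98
top 26 [-0.09107354  0.02969032] theta 0.0012193056045991717
wrist 237 [-0.09369033  0.02942601] theta 0.04438474187464796
```

```bash
python3 - <<'E'
import cv2
im=cv2.imread("pics/g_top.png");cv2.imwrite("pics/g_topc.png",cv2.resize(im[165:300,175:385],None,fx=3.7,fy=3.7,interpolation=cv2.INTER_CUBIC))
E
```

```text
(no output)
```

View pics/g_topc.png

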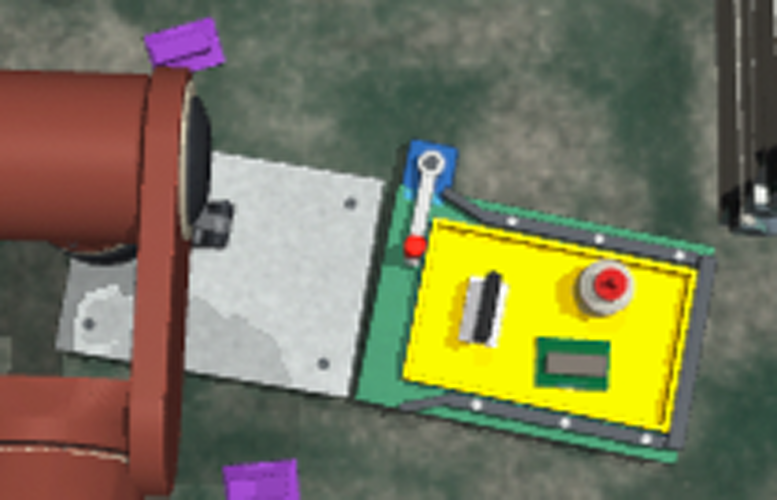

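View pics/g_wrist.png

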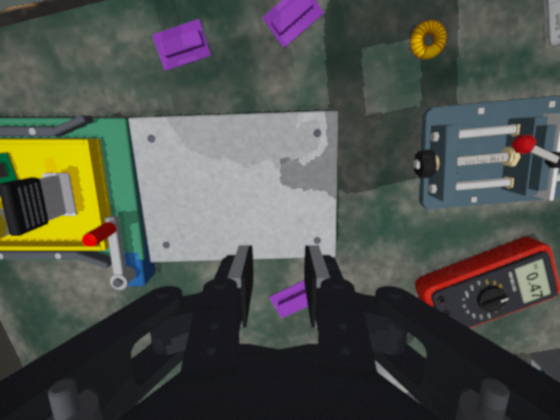

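The keeper is closed (θ 0.00 from the top camera, 0.04 from the wrist), the tray is home, the bottle is upright and the gripper is clear. Handing in.

```bash
python3 - <<'E'
from station import env
env.dwell(0.3); print(env.get_contact_force(), env.get_time()); env.finish_job()
E
```

```text
[ 0.98076156 -0.50610992  0.57891135] 27.7333
the job is handed in; nothing more can be done
```

The tray is home in the green dock with the bottle standing and the board in it, and the keeper is closed. I gripped the tray by its plate, slid it along the dock's axis, lowered it over the step, and pushed it against the end stop. Then I released it, swung the keeper along its arc with the knob held loosely between the pads, pressed it onto its stop, let go and backed off. I handed in at about 27.7 s; the job report gives no verdict.

**Last checks:**
- **Tray:** it stopped on contact at grip x ≈ -37.6 mm. After release the cameras put its middle within about 1 mm of the dock's middle line and about 0.1° askew. Rim height was 53–54 mm, where 54 mm is expected flat on the bed.
- **Keeper:** it stopped on contact. The angle was 0.00 rad from the top camera and 0.04 rad from the wrist camera, both under the 0.12 limit.
- **Bystanders:** I never went near the choke, side cutter or alcohol bottle, but I did not measure their positions again at the end.

**What disagreed or failed:**
- **Failed first grasp:** the real fingertips were about 43 mm short of the reported TCP, so the first grasp closed above the plate. The finger gap read 0 and both the wrist and scene cameras confirmed it. I corrected for this offset for the rest of the job.
- **Wrist camera on the tray:** with the arm close over the tray, the wrist camera's box was a few mm too large, so I used the top camera there.

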